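# Clamp the infrared eye housing in the quick-release vise

### The arm

A 7-joint arm with a two-finger parallel gripper is mounted at the origin on the work surface. World frame = base frame: x ahead of the robot, y to its left, z up, the work surface at z = 0. Lengths are in m, angles in rad, forces in N, time in s.
With the tool pointing down it reaches from about 0.425 to 0.925 m from the base axis. Payload 6.8 kg.
Tool frame: the origin (TCP) lies midway between the tips of the shut fingers; the grasp point (between the pads) lies 19 mm behind it; z points along the fingers, y is the line along which they close (so a half turn about z gives the same grasp; the last joint's range is limited). The gripper opens to 85 mm and grips with 20 to 120 N. Pads are 22 mm wide; open, the fingers measure 114 mm over their backs; the gripper's body (76 mm by 85 mm) begins 54 mm behind the grasp point. The pads swing forward as they close: fully open they stand 13 mm farther back than shut.
Start: joints at [-1.257, 0.477, 0.022, 1.555, -0.011, 1.109, -0.083], TCP at [0.276, 0.616, 0.231] pointing down, gripper open.
Joint ranges: [-2.96, 2.96], [-0.34, 2.1], [-1.41, 1.46], [0.24, 2.44], [-1.37, 4.51], [0.17, 1.92], [-2.96, 2.96]. Speed limits (rad/s): [2.39, 2.39, 3.14, 3.14, 3.14, 3.14, 3.14].

### API

Orientations are given as a unit quaternion [w, x, y, z].
In Python, from station import * gives the robot as it stands. The module is installed in compiled form; this text tells all that it offers.
- The arm moves only by the shell command python3 -m jog 'ROWS' [OPENING] [FORCE]. ROWS is JSON, a list of rows, each an object of numbers: "x", "y", "z": the shift along the tool's x, y, z in m; "ax", "ay", "az": the turn, a rotation vector about the tool's x, y, z in rad. In form: [{"x": .., "y": .., "z": .., "ax": .., "ay": .., "az": ..}, ...]. A call has 1 to 12 rows; each row is the pose to reach, as a shift and turn from the pose commanded when the call began, along the tool's axes at that moment; what a row does not reach only later rows make up. A row lasts 1/10 s, in which the tool goes at most 50 mm and 8.59 degrees, less where a joint would pass 70% of its speed; a pose out of reach is approached as far as the arm can. A call with a gripper value outside its range is refused whole. OPENING is the opening, from 0 (shut) to 1 (fully open), set as the call begins (- or left out, the last holds). The fingers move at their own pace and stop on an object; FORCE is the grip in N (left out, the last holds). Time passes only in rows, so rows that repeat a pose let the fingers close. It gives the time, the measured TCP pose, the force, the opening and the grip force at its end, in the units of the state.
- get_obs(): the state, without advancing time (a new reading comes with each control period).
- read_camera(name): name is "scene" or "top" or "wrist"; returns the picture (384x512x3 uint8, red, green, blue); there is no depth.
- camera_params(name): a dict with "K" (3x3 intrinsics, pixels), "origin" and "attitude" of the camera in the world. Camera axes: x right, y up, looking along -z (the intrinsics and any distortion apply to the point x, -y, -z); pixel columns grow to the right and rows downward; lengths in m; the calibration is good to about 2 mm. The wrist camera is an equidistant fisheye: a pixel r from the principal point sees the ray r / f radians off the axis. A picture is of the moment at which its call begins: read the wrist's pose just before it. camera_params takes no time and is no camera call; for the wrist camera it gives the pose at the moment of the call.
- hand_in(): hands the job in; it is judged then, once.
The state is a dict: "t": time; "q": joint angles; "joint_vel": joint speeds; "joint_torque": joint torques, N m; "eef_pos": TCP position; "tool_rot": TCP orientation; "contact_force": force on the tool from outside, world axes, zero at the start; "torque": the same for the moment, N m; "gripper_width": opening from 0.0 (shut) to 1.0 (fully open); "grasp_force": force on a finger pad.
Only numpy, scipy, OpenCV 4.12 (cv2) and the standard library are available. Lean on these libraries where they do the work, as an engineer would, in place of code of your own. Each camera call takes 0.05 s, during which the arm holds its last target. There are 200 camera calls.

### The job

Clamp the infrared eye housing in the bench vise for repair: squeeze the vise's release lever and, keeping it squeezed, slide the jaw block until it gently brings the housing up against the fixed jaw, then let go of the lever. Then tighten with the star handle until the housing is held firmly, at about 30 N (it is damaged above 50 N), take your hand away, and leave the other things on the counter where they are.

Things in the scene. Friction and masses are not known exactly. Their poses are not given: they have to be found in the camera images.
- vise: Grey cast bench vise fixed to the counter. Origin on the counter under the bed; z up. Jaws slide along its y: fixed jaw at -y, star handle at +y. Heights above the counter in mm: bed rails 40, jaws and jaw block 104. Base plate 90 (x) x 250 (y -145 to 105), 15 high. Between the rails lie fixed teeth 5 apart; a sprung half-nut under the block drops into them with 0.6 play.
- fixed_face (a point): Point on the fixed jaw's gripping face (looks along the vise's +y), 70 mm above the counter, in the middle of its 76 mm width. Axes as the vise's.
- jaw_block (a joint): How far the jaw block has slid towards the fixed jaw, m, 0 (open) to 0.095. It slides with about 6 N of friction, and only while the lever is squeezed; else the half-nut holds it. Block 70 (x) x 60 (y), flat top at height 104 mm; it carries front jaw, lever, post and handle.
- front_jaw: Jaw plate on the block's -y side, 70 wide (x), 43 to 104 mm above the counter. The screw drives it out of the block towards the fixed jaw, 4.5 mm per radian of handle; its 10 mm black rubber facing yields about 0.1 mm per N. The body's origin lies at counter height 48 mm behind (+y of) its gripping face. Axes as the vise's.
- jaw_face (a point): Point on the front jaw's gripping face (looks along the vise's -y), 70 mm above the counter, mid width. Axes as the vise's. When the housing is gripped it is 30 mm from fixed_face.
- post_top (a point): Middle of the top of the fixed thumb post on the jaw block, 146 mm above the counter; post 28 (x) x 8 (y) mm, rising 42 mm above the block's top. Moves with the block. Axes as the vise's.
- lever_top (a point): Top outer (+y) edge of the release lever, a plate 28 (x) x 8 mm beside the post on its +y side, pivoted 91 mm above the counter. At rest it leans out and post and lever measure about 45 mm across (y) at the top; squeezed to its stop it is upright, top at 146 mm, and they measure 34 mm, centred 13 mm to +y of post_top.
- lever (a joint): Release lever, rad: 0 at rest, 0.2 squeezed to its stop (about 12 N, 125 mm above the counter). The half-nut clears the teeth above about 0.14. Let go, it springs back; if tooth meets tooth (also possible at the start) it stays up to 0.13 in, until tightening pushes the block back (up to 5 mm) and the half-nut drops into mesh.
- handle (a joint): Star handle, rad, grows as it tightens, to 8. Five arms 72 deg apart end in black balls 14 mm across, centres 36 mm off the axis. At value t the balls stand k*72 deg - t above level on the vise's -x side: pushing balls down there tightens. Turned slowly it takes 0.22 N m (6 N on a level ball) + 0.0045 per N of clamping (30 N: 0.355). In mesh clamping rises 35 N per rad. Stays put.
- hub (a point): Centre of the star handle, on its axis (the vise's y), 86 mm above the counter, 40 mm beyond the block's +y face. Moves with the block, does not turn. Axes as the vise's.
- eye_housing: The work: blue plastic infrared eye housing with a round black lens on top, 46 (x) x 30 (y) x 38 high, origin under its middle; it lies loose on the bed rails between the jaws, roughly square to them, and is to be gripped across its 30 mm.
- tuning_knob: Bystander: chrome tuning knob, 32 across, 21 high, on the counter beside the vise. Origin under its middle.
- spacer_a: Bystander: white nylon spacer, 16 across, 15 high, on the counter beside the vise.
- spacer_b: Bystander: the other white nylon spacer, same size.
- tube_clamp: Bystander: brass tube clamp, 50 x 16 x 30 high, on the counter beside the vise.
- screwdriver: Bystander: screwdriver, 180 long, lying on the counter.
- remote: Bystander: black remote control, 160 x 45 x 18, lying on the counter.

How it is judged:
On the way, in this order (a step that is already met when the one before it is completed fails the run):
1. the release lever is squeezed fully (value of joint lever above 0.17 rad), for 0.1 s.
2. with the lever still squeezed, the jaw has been slid until the front jaw is within 5 mm of the housing's back and the housing within 4 mm of the fixed jaw (value of joint lever above 0.16 rad and y of jaw_face in the frame of fixed_face below 0.035 m and y of eye_housing in the frame of fixed_face below 0.019 m), for 0.1 s.
3. the lever has been let go with the jaw still there (value of joint lever below 0.155 rad and contact force between front_jaw and eye_housing below 18 N and y of jaw_face in the frame of fixed_face below 0.037 m), for 0.1 s.
At the end, for the whole second after the job is handed in: The housing is clamped square between both jaws, on or within 6 mm of the bed rails, with 18 to 48 N between front jaw and housing (both jaws together above 30 N); the lever has sprung back (below 0.08 rad), half-nut in mesh; all at rest, robot clear (contact force between front_jaw and eye_housing between 18 and 48 N and contact force between vise and eye_housing above 30 N and value of joint lever below 0.08 rad and angle between the y axis of eye_housing and the y axis of vise, either way round below 0.06 rad and z of eye_housing in the frame of vise between 0.036 and 0.046 m and linear speed of eye_housing below 0.01 m/s); the robot touches nothing.
It fails at once if the housing is crushed: more than 52 N from the front jaw (contact force between front_jaw and eye_housing above 52 N).
It fails at once if the jaw is shoved against the housing with more than 25 N while the lever is squeezed (value of joint lever above 0.16 rad and contact force between front_jaw and eye_housing above 25 N).
It fails at once if a bystander is moved more than 20 mm (distance of any of tuning_knob, spacer_a, spacer_b, tube_clamp, screwdriver, remote from where it was at the start of the episode above 0.02 m).
It also fails if it takes over 67 s, if anything falls off the work surface, if the arm or the gripper's body presses on something with over 40 N, if the wrist force passes 120 N, or if a joint passes its speed limit or range.

## Working session

There is one attempt and no reset: what is moved stays moved. The work goes in short steps, Python scripts to look and compute and a shell command to move; the robot and the scene stay as the last step left them, time stands still between calls to the robot, and variables do not carry over. Pictures are saved under pics/ and viewed, at most 10 in all, crops included, and the job is handed in when it is done.

```bash
mkdir -p pics
python3 - <<'E'
from station import *
import cv2
o=get_obs();print({k:o[k] for k in("t","eef_pos","tool_rot","contact_force","gripper_width")})
for n in("scene","top"):
    im=read_camera(n);cv2.imwrite(f"pics/{n}0.png",im[:,:,::-1]);p=camera_params(n);print(n,p)
E
```

```text
{'t': 0.0, 'eef_pos': array([0.27611434, 0.61528262, 0.23032558]), 'tool_rot': array([-1.18769201e-04,  2.09332408e-01,  9.77844109e-01, -9.09251348e-04]), 'contact_force': array([-0.29201601, -0.65349986, -0.1885191 ]), 'gripper_width': 0.9999315089573821}
scene {'K': array([[416.87982591,   0.        , 258.50198417],
       [  0.        , 416.87982591, 179.2898831 ],
       [  0.        ,   0.        ,   1.        ]]), 'origin': array([0.87921978, 0.56342952, 0.91226567]), 'attitude': array([0.24212012, 0.08904541, 0.31587262, 0.91305709])}
top {'K': array([[415.66748726,   0.        , 255.22522707],
       [  0.        , 415.66748726, 181.67988013],
       [  0.        ,   0.        ,   1.        ]]), 'origin': array([0.31653519, 0.00929296, 1.24909169]), 'attitude': array([-0.68419172, -0.07264587,  0.07771157,  0.72150203])}
```

View pics/scene0.png

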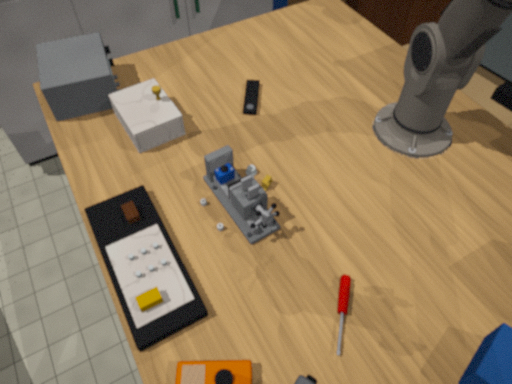

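View pics/top0.png

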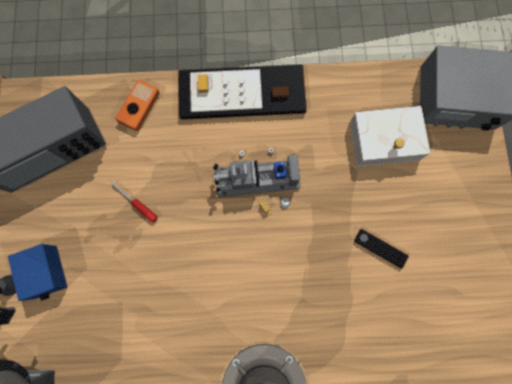

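The vise lies around (258,176) in the top view, with the fixed jaw at the right (world -y) and the star handle at the left. I'll enlarge both views for measuring.

Run:
```python
import cv2,numpy as np
a=cv2.imread("pics/top0.png")[135:225,200:310];b=cv2.imread("pics/scene0.png")[140:248,190:290]
a=cv2.resize(a,(660,540),interpolation=3);cv2.imwrite("pics/topc.png",a)
b=cv2.resize(b,None,fx=5.5,fy=5.5,interpolation=3);cv2.imwrite("pics/scenec.png",b)
```

```text
(no output)
```

View pics/topc.png

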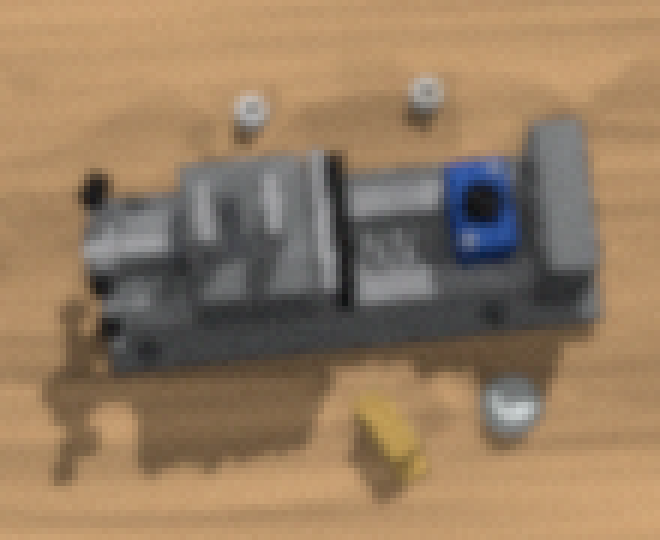

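View pics/scenec.png

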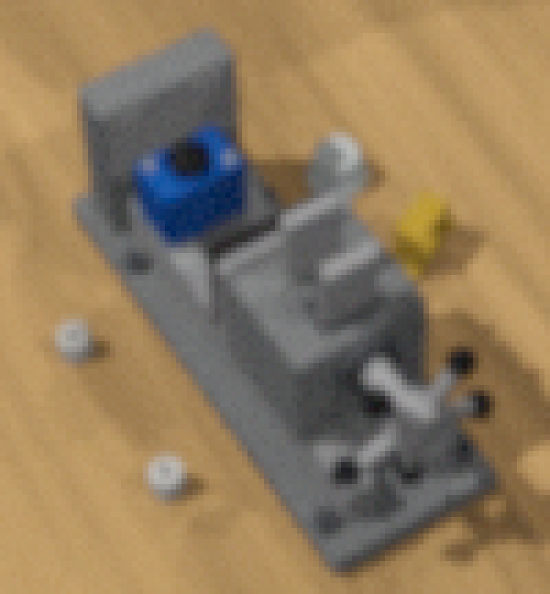

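Top crop: post top strip (262-285,175-235), lever top strip (205-215,185-240), fixed-jaw top (535-600,120-270), base corners (600,320) and (115,372), balls (95,190), (102,285), (110,325). Scene crop: post (285-345,215-190), lever (320-380,275-245), balls (460,360), (480,405), (408,465), (345,470). Next I'll fit the vise pose to these.

```bash
cat > lib.py <<'E'
from station import *
import numpy as np, cv2
from scipy.spatial.transform import Rotation as R
def rot(q): return R.from_quat(np.roll(q,-1))
def proj(p,P,fish=False):
    c=(np.asarray(P)-p["origin"])@rot(p["attitude"]).as_matrix(); v=c*[1,-1,-1]
    K=p["K"]
    if fish:
        r=np.linalg.norm(v[...,:2],axis=-1);th=np.arctan2(r,v[...,2]);u=v[...,:2]/r[...,None]*th[...,None]
    else: u=v[...,:2]/v[...,2:]
    return u*[K[0,0],K[1,1]]+K[:2,2]
E
cat > fit.py <<'E'
from lib import *
from scipy.optimize import least_squares
T,S=camera_params("top"),camera_params("scene")
# unknown: vx,vy,yaw, yfixed(-face), ypost, ylever, yhub, t, hx,hy
def model(u):
    vx,vy,a,yf,yp,yl,yh,t,hx,hy=u
    B=lambda k:(-.036*np.cos(k*2*np.pi/5-t),yh,.086+.036*np.sin(k*2*np.pi/5-t))
    tp=[((-.045,-.145,.0075),600,320),((-.045,.105,.0075),115,372),((-.038,yf,.104),547,272),((.038,yf,.104),533,120),
     ((0,yp,.146),273,205),((0,yl,.146),209,212),((hx,hy,.078),484,205),(B(0),110,325),(B(1),102,285),(B(3),95,190)]
    sp=[((.045,.105,.0),345,572),((-.045,.105,.0),495,488),((.045,-.145,.015),80,197),((.038,yf,.104),93,110),((-.038,yf,.104),237,42),
     ((0,yp,.146),315,202),((0,yl,.146),350,260),((hx,hy,.078),188,157),(B(1),460,360),(B(0),480,405),(B(4),462,447),(B(3),345,470)]
    M=R.from_euler('z',a).as_matrix();w=lambda L:np.array([x[0] for x in L])@M.T+[vx,vy,0]
    et=proj(T,w(tp))-(np.array([x[1:] for x in tp])+.0)/6-[200,135]
    es=proj(S,w(sp))-np.array([x[1:] for x in sp])/5.5-[190,140]
    return et,es
if __name__=="__main__":
    best=min((least_squares(lambda u:np.concatenate([e.ravel() for e in model(u)]),[.32,.02,.1,-.1,.0,.03,.1,t0,0,-.08],loss='soft_l1') for t0 in np.arange(0,1.3,.2)),key=lambda r:r.cost)
    np.set_printoptions(precision=4,suppress=True);print(best.x,best.cost);[print(e.round(1).tolist()) for e in model(best.x)]
    np.save("fit.npy",best.x)
E
python3 fit.py
```

```text
[ 0.5924  0.006   0.0574 -0.1136  0.0152  0.046   0.0988  0.3006  0.0057
 -0.087 ] 19.13878625122553
[[-0.2, 0.3], [-1.1, 0.6], [0.9, 0.5], [-0.2, -0.0], [-0.6, -0.1], [-1.1, -0.1], [-0.4, -0.1], [-0.5, 0.5], [-0.9, -0.4], [-0.1, 0.1]]
[[-1.6, 0.8], [0.9, -0.8], [-2.1, -0.8], [0.4, 0.1], [-0.3, 0.6], [-0.8, -0.2], [-0.1, -2.0], [-0.1, -0.5], [-0.3, -0.8], [0.1, -2.0], [-8.5, 2.4], [0.8, -0.5]]
```

```bash
cat >> lib.py <<'E'
def delta(vx,vy,z,q=None):
    "tool-axis shift/turn from here to vise-frame point, tool down with tool y along vise y"
    f=np.load("fit.npy");o=get_obs();V=R.from_euler('z',f[2])
    W=V.apply([vx,vy,0])+[f[0],f[1],z];Rt=rot(o["tool_rot"])
    G=V*R.from_matrix(np.diag([-1,1,-1.]))
    print("shift",Rt.inv().apply(W-o["eef_pos"]).round(4),"turn",(Rt.inv()*G).as_rotvec().round(4))
def st():
    f=np.load("fit.npy");o=get_obs();V=R.from_euler('z',-f[2])
    print("t",round(o["t"],2),"tcp_v",V.apply(o["eef_pos"]-[f[0],f[1],0]).round(4),"F_v",V.apply(o["contact_force"]).round(2),"grip",round(o["gripper_width"],3),round(o["grasp_force"],1))
E
python3 -c "
from lib import *
delta(0,.028,.25);st()"
```

```text
shift [-0.5251 -0.4016 -0.0189] turn [-1.600e-03 -3.000e-04 -4.792e-01]
t 0.1 tcp_v [-0.2808  0.6264  0.2304] F_v [-1.57 -0.14 -0.17] grip 0.996 0.0
```

```bash
python3 -m jog '[{"x":-0.1,"y":-0.08,"z":-0.019,"az":-0.1},{"x":-0.525,"y":-0.402,"z":-0.019,"az":-0.479},{"x":-0.525,"y":-0.402,"z":-0.019,"az":-0.479},{"x":-0.525,"y":-0.402,"z":-0.019,"az":-0.479},{"x":-0.525,"y":-0.402,"z":-0.019,"az":-0.479},{"x":-0.525,"y":-0.402,"z":-0.019,"az":-0.479},{"x":-0.525,"y":-0.402,"z":-0.019,"az":-0.479},{"x":-0.525,"y":-0.402,"z":-0.019,"az":-0.479},{"x":-0.525,"y":-0.402,"z":-0.019,"az":-0.479},{"x":-0.525,"y":-0.402,"z":-0.019,"az":-0.479},{"x":-0.525,"y":-0.402,"z":-0.019,"az":-0.479},{"x":-0.525,"y":-0.402,"z":-0.019,"az":-0.479}]' 0.75 30
python3 -c "
from lib import *
delta(0,.028,.25);st()"
```

```text
shift [-0.5251 -0.4016 -0.0189] turn [-1.600e-03 -3.000e-04 -4.792e-01]
t 0.1 tcp_v [-0.2808  0.6264  0.2304] F_v [-1.57 -0.14 -0.17] grip 0.996 0.0validation failed for argument at $[0]...
```

```bash
python3 -m jog '[{"x":-0.525,"y":-0.402,"z":-0.019,"ax":0,"ay":0,"az":-0.479},{"x":-0.525,"y":-0.402,"z":-0.019,"ax":0,"ay":0,"az":-0.479},{"x":-0.525,"y":-0.402,"z":-0.019,"ax":0,"ay":0,"az":-0.479},{"x":-0.525,"y":-0.402,"z":-0.019,"ax":0,"ay":0,"az":-0.479},{"x":-0.525,"y":-0.402,"z":-0.019,"ax":0,"ay":0,"az":-0.479},{"x":-0.525,"y":-0.402,"z":-0.019,"ax":0,"ay":0,"az":-0.479},{"x":-0.525,"y":-0.402,"z":-0.019,"ax":0,"ay":0,"az":-0.479},{"x":-0.525,"y":-0.402,"z":-0.019,"ax":0,"ay":0,"az":-0.479},{"x":-0.525,"y":-0.402,"z":-0.019,"ax":0,"ay":0,"az":-0.479},{"x":-0.525,"y":-0.402,"z":-0.019,"ax":0,"ay":0,"az":-0.479},{"x":-0.525,"y":-0.402,"z":-0.019,"ax":0,"ay":0,"az":-0.479},{"x":-0.525,"y":-0.402,"z":-0.019,"ax":0,"ay":0,"az":-0.479}]' 0.75 30
python3 -c "
from lib import *
delta(0,.028,.25);st()"
```

```text
t: 1.3
eef_pos: [0.5619, 0.0863, 0.2484]
tool_rot: [-0.0, -0.029, 1.0, 0.0]
contact_force: [0.6, 1.3, -0.1]
gripper_width: 0.75
grasp_force: 0.0
shift [-0.0259 -0.0538 -0.0016] turn [ 0.     -0.0003 -0.0001]
t 1.3 tcp_v [-0.0259  0.0818  0.2484] F_v [ 0.7   1.27 -0.06] grip 0.75 0.0
```

```bash
python3 -m jog '[{"x":-0.026,"y":-0.054,"z":0,"ax":0,"ay":0,"az":0},{"x":-0.026,"y":-0.054,"z":0,"ax":0,"ay":0,"az":0},{"x":-0.026,"y":-0.054,"z":0,"ax":0,"ay":0,"az":0}]'
python3 - <<'E'
from lib import *
st();p=camera_params("wrist");im=read_camera("wrist");print(p)
cv2.imwrite("pics/w1.png",cv2.resize(im[:,:,::-1],(800,600),interpolation=3))
f=np.load("fit.npy");V=R.from_euler('z',f[2])
for n,P in dict(post=(0,f[4],.146),lever=(0,f[5],.146),hub=(0,f[6],.086),fixed=(0,f[3],.104),house=(f[8],f[9],.078)).items():
    print(n,(proj(p,V.apply(P)+[f[0],f[1],0],True)*800/512).round(0))
E
```

```text
t: 1.6
eef_pos: [0.5909, 0.0332, 0.248]
tool_rot: [-0.0, -0.026, 1.0, -0.0]
contact_force: [0.4, 0.8, -0.9]
gripper_width: 0.748
grasp_force: 0.0
t 1.6 tcp_v [-0.      0.0272  0.248 ] F_v [ 0.41  0.8  -0.94] grip 0.748 0.0
{'K': array([[297.31863964,   0.        , 256.18067968],
       [  0.        , 297.31863964, 191.65024574],
       [  0.        ,   0.        ,   1.        ]]), 'origin': array([0.51265847, 0.02995564, 0.39039465]), 'attitude': array([ 0.67979416, -0.10632986, -0.11174889,  0.71699794])}
post [377. 300.]
lever [433. 299.]
hub [503. 273.]
fixed [194. 282.]
house [242. 279.]
```

View pics/w1.png

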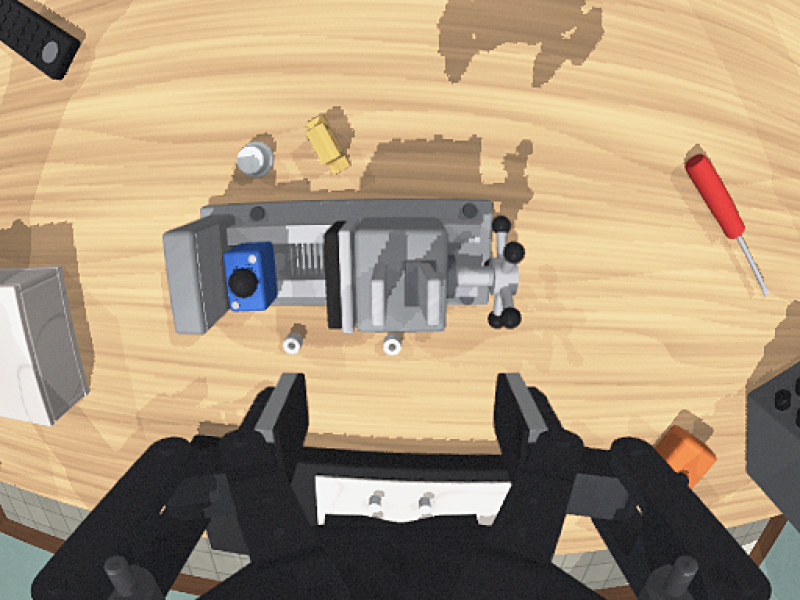

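Wrist view: post at (378,300), lever (433,300) and hub (505,275) all match the fit. I'm descending over the post and lever.

```bash
python3 -m jog '[{"x":0,"y":0.001,"z":0.05,"ax":0,"ay":0,"az":0},{"x":0,"y":0.001,"z":0.09,"ax":0,"ay":0,"az":0},{"x":0,"y":0.001,"z":0.115,"ax":0,"ay":0,"az":0},{"x":0,"y":0.001,"z":0.136,"ax":0,"ay":0,"az":0},{"x":0,"y":0.001,"z":0.136,"ax":0,"ay":0,"az":0},{"x":0,"y":0.001,"z":0.136,"ax":0,"ay":0,"az":0}]'
python3 -c "
from lib import *
st()"
python3 -m jog '[{"x":0,"y":0,"z":0,"ax":0,"ay":0,"az":0},{"x":0,"y":0,"z":0,"ax":0,"ay":0,"az":0},{"x":0,"y":0,"z":0,"ax":0,"ay":0,"az":0},{"x":0,"y":0,"z":0,"ax":0,"ay":0,"az":0},{"x":0,"y":0,"z":0,"ax":0,"ay":0,"az":0},{"x":0,"y":0,"z":0,"ax":0,"ay":0,"az":0}]' 0.3 35
python3 -c "
from lib import *
st()"
```

```text
t: 2.25
eef_pos: [0.5901, 0.0389, 0.1128]
tool_rot: [-0.0, -0.03, 1.0, 0.0]
contact_force: [0.7, -0.4, 1.1]
gripper_width: 0.749
grasp_force: 0.0
t 2.25 tcp_v [-0.0005  0.0329  0.1128] F_v [ 0.68 -0.41  1.13] grip 0.749 0.0
t: 2.85
eef_pos: [0.5917, 0.0347, 0.1151]
tool_rot: [0.002, -0.028, 1.0, -0.001]
contact_force: [-3.3, -5.8, 8.7]
gripper_width: 0.39
grasp_force: 37.8
t 2.85 tcp_v [0.0009 0.0286 0.1151] F_v [-3.6  -5.62  8.7 ] grip 0.39 37.8
```

```bash
python3 -m jog '[{"x":0,"y":-0.004,"z":-0.003,"ax":0,"ay":0,"az":0},{"x":0,"y":-0.010,"z":-0.003,"ax":0,"ay":0,"az":0},{"x":0,"y":-0.016,"z":-0.003,"ax":0,"ay":0,"az":0},{"x":0,"y":-0.022,"z":-0.003,"ax":0,"ay":0,"az":0},{"x":0,"y":-0.028,"z":-0.003,"ax":0,"ay":0,"az":0},{"x":0,"y":-0.034,"z":-0.003,"ax":0,"ay":0,"az":0},{"x":0,"y":-0.036,"z":-0.003,"ax":0,"ay":0,"az":0},{"x":0,"y":-0.036,"z":-0.003,"ax":0,"ay":0,"az":0},{"x":0,"y":-0.036,"z":-0.003,"ax":0,"ay":0,"az":0}]'
python3 - <<'E'
from lib import *
st();p=camera_params("wrist");im=read_camera("wrist")
cv2.imwrite("pics/w2.png",cv2.resize(im[60:300,100:420,::-1],(800,600),interpolation=3))
st()
E
```

```text
t: 3.75
eef_pos: [0.5934, 0.0029, 0.1152]
tool_rot: [0.001, -0.029, 1.0, 0.001]
contact_force: [6.1, 4.4, -14.0]
gripper_width: 0.389
grasp_force: 41.3
t 3.75 tcp_v [ 0.0008 -0.0032  0.1152] F_v [  6.33   4.02 -13.96] grip 0.389 41.3
t 3.8 tcp_v [ 0.0008 -0.0032  0.1152] F_v [  5.2    2.79 -13.4 ] grip 0.382 41.3
```

View pics/w2.png

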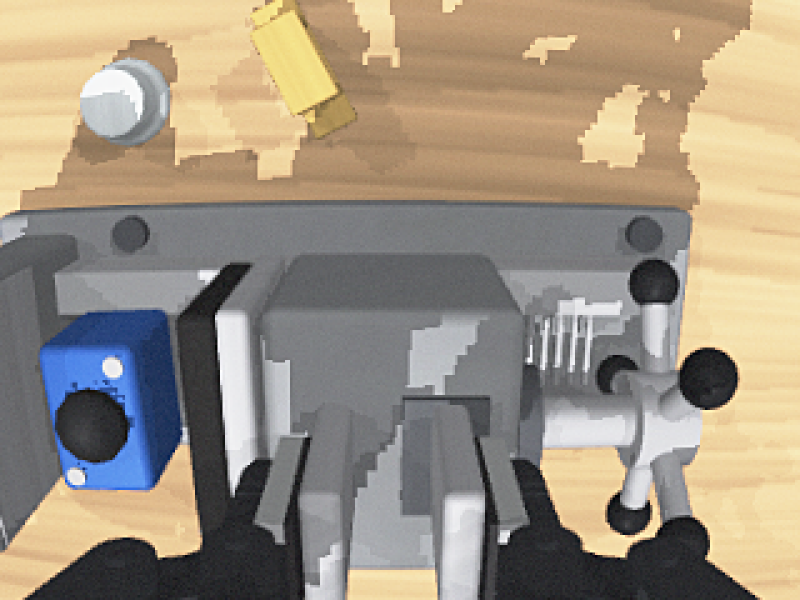

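Grip is holding and the block slid about 32 mm. Rubber top corner is at (178,320), and the housing's top back edge is around x=128-150. I'll compute the gap from these.

Run:
```python
from lib import *
f=np.load("fit.npy");V=R.from_euler('z',f[2]);p=camera_params("wrist")
pr=lambda *P:((proj(p,V.apply(P)+[f[0],f[1],0],True)-[100,60])*2.5).round(0)
for jf in(-.04,-.045,-.05,-.055,-.06):print(jf,pr(-.035,jf,.104))
print("post",pr(0,f[4]-.032,.146),"hub",pr(0,f[6]-.032,.086))
for y in(-.065,-.072):print("hback",pr(f[8]-.023,y,.078),pr(f[8]+.023,y,.078))
print("lens",pr(f[8],f[9],.08),"fixed corner",pr(-.038,f[3],.104))
```

```text
-0.04 [218. 300.]
-0.045 [196. 300.]
-0.05 [174. 300.]
-0.055 [153. 300.]
-0.06 [132. 301.]
post [311. 550.] hub [652. 411.]
hback [153. 338.] [171. 490.]
hback [128. 338.] [149. 489.]
lens [ 86. 419.] fixed corner [-65. 291.]
```

```bash
python3 -m jog '[{"x":0,"y":-0.005,"z":0.002,"ax":0,"ay":0,"az":0},{"x":0,"y":-0.010,"z":0.002,"ax":0,"ay":0,"az":0},{"x":0,"y":-0.015,"z":0.002,"ax":0,"ay":0,"az":0},{"x":0,"y":-0.019,"z":0.002,"ax":0,"ay":0,"az":0},{"x":0,"y":-0.022,"z":0.002,"ax":0,"ay":0,"az":0},{"x":0,"y":-0.024,"z":0.002,"ax":0,"ay":0,"az":0},{"x":0,"y":-0.026,"z":0.002,"ax":0,"ay":0,"az":0},{"x":0,"y":-0.026,"z":0.002,"ax":0,"ay":0,"az":0}]'
python3 -c "
from lib import *
st()"
python3 -m jog '[{"x":0,"y":-0.001,"z":0,"ax":0,"ay":0,"az":0},{"x":0,"y":-0.002,"z":0,"ax":0,"ay":0,"az":0},{"x":0,"y":-0.003,"z":0,"ax":0,"ay":0,"az":0},{"x":0,"y":-0.004,"z":0,"ax":0,"ay":0,"az":0}]'
python3 -c "
from lib import *
st()"
```

```text
t: 4.6
eef_pos: [0.5948, -0.0223, 0.1152]
tool_rot: [0.001, -0.029, 1.0, 0.002]
contact_force: [-2.9, 5.9, 4.6]
gripper_width: 0.39
grasp_force: 41.7
t 4.6 tcp_v [ 0.0007 -0.0284  0.1152] F_v [-2.6   6.08  4.62] grip 0.39 41.7
t: 5.0
eef_pos: [0.595, -0.0256, 0.1152]
tool_rot: [0.001, -0.03, 1.0, 0.002]
contact_force: [-3.0, 7.6, 3.6]
gripper_width: 0.383
grasp_force: 41.2
t 5.0 tcp_v [ 0.0007 -0.0318  0.1152] F_v [-2.57  7.8   3.57] grip 0.383 41.2
```

```bash
python3 -m jog '[{"x":0,"y":-0.001,"z":0,"ax":0,"ay":0,"az":0},{"x":0,"y":-0.002,"z":0,"ax":0,"ay":0,"az":0},{"x":0,"y":-0.002,"z":0,"ax":0,"ay":0,"az":0}]'
python3 -c "
from lib import *
st()"
python3 -m jog '[{"x":0,"y":-0.001,"z":0,"ax":0,"ay":0,"az":0},{"x":0,"y":-0.0015,"z":0,"ax":0,"ay":0,"az":0},{"x":0,"y":-0.0015,"z":0,"ax":0,"ay":0,"az":0}]'
python3 -c "
from lib import *
st()"
```

```text
t: 5.3
eef_pos: [0.5951, -0.027, 0.1151]
tool_rot: [0.001, -0.03, 1.0, 0.002]
contact_force: [-2.2, 9.4, 4.9]
gripper_width: 0.386
grasp_force: 40.7
t 5.3 tcp_v [ 0.0007 -0.0332  0.1151] F_v [-1.7   9.54  4.87] grip 0.386 40.7
t: 5.6
eef_pos: [0.5951, -0.0273, 0.1151]
tool_rot: [0.001, -0.03, 1.0, 0.003]
contact_force: [-3.3, 12.0, 5.2]
gripper_width: 0.386
grasp_force: 39.7
t 5.6 tcp_v [ 0.0007 -0.0334  0.1151] F_v [-2.64 12.22  5.24] grip 0.386 39.7
```

Motion has stalled at about 12 N, which suggests contact. I'll confirm with a picture.

Run:
```python
from lib import *
im=read_camera("wrist");b=read_camera("scene")
a=cv2.resize(im[90:270,60:300,::-1],(800,600),interpolation=3);cv2.imwrite("pics/w3.png",a)
st()
f=np.load("fit.npy");V=R.from_euler('z',f[2]);p=camera_params("wrist")
pr=lambda *P:((proj(p,V.apply(P)+[f[0],f[1],0],True)-[60,90])*10/3).round(0)
for y in(f[3],f[3]+.03,f[3]+.034):print(pr(-.035,y,.104),pr(.03,y,.104),"house-top-corner",pr(-.02,y,.078))
```

```text
t 5.7 tcp_v [ 0.0007 -0.0334  0.1152] F_v [-2.14 11.73  5.35] grip 0.384 39.7
[186. 302.] [242. 620.] house-top-corner [250. 338.]
[346. 300.] [386. 630.] house-top-corner [391. 338.]
[369. 300.] [406. 631.] house-top-corner [411. 338.]
```

View pics/w3.png

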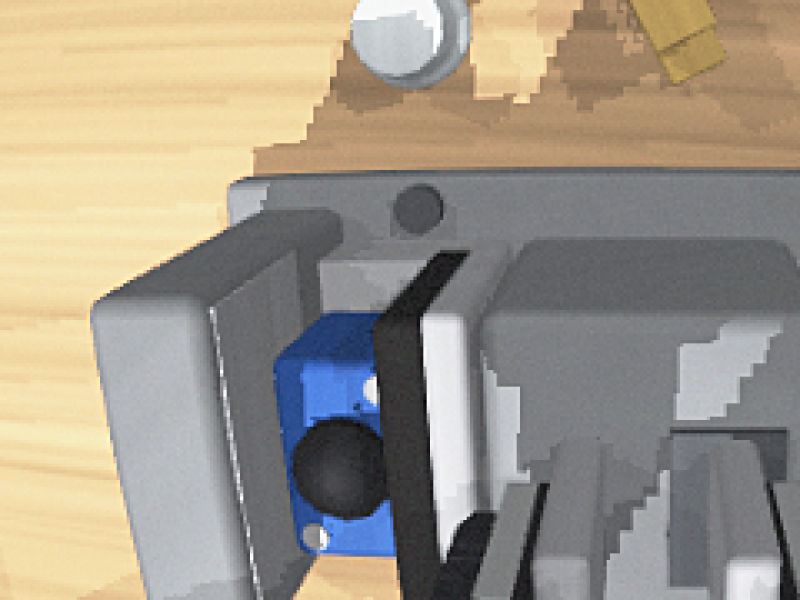

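Rubber corner at (376,320) and fixed-jaw edge at (210,310) are about 31 mm apart, and the housing touches both jaws. Releasing the lever.

```bash
python3 -m jog '[{"x":0,"y":0.002,"z":0,"ax":0,"ay":0,"az":0},{"x":0,"y":0.003,"z":0,"ax":0,"ay":0,"az":0},{"x":0,"y":0.003,"z":0,"ax":0,"ay":0,"az":0}]'
python3 -c "
from lib import *
st()"
python3 -m jog '[{"x":0,"y":0.002,"z":0,"ax":0,"ay":0,"az":0},{"x":0,"y":0.002,"z":0,"ax":0,"ay":0,"az":0},{"x":0,"y":0.002,"z":0,"ax":0,"ay":0,"az":0},{"x":0,"y":0.002,"z":0,"ax":0,"ay":0,"az":0},{"x":0,"y":0.002,"z":0,"ax":0,"ay":0,"az":0},{"x":0,"y":0.002,"z":0,"ax":0,"ay":0,"az":0}]' 0.75
python3 -c "
from lib import *
st()"
```

```text
t: 6.0
eef_pos: [0.5951, -0.0272, 0.1152]
tool_rot: [0.001, -0.029, 1.0, 0.001]
contact_force: [-2.7, 6.5, 7.2]
gripper_width: 0.385
grasp_force: 42.1
t 6.0 tcp_v [ 0.0008 -0.0334  0.1152] F_v [-2.34  6.65  7.23] grip 0.385 42.1
t: 6.6
eef_pos: [0.5942, -0.0279, 0.1135]
tool_rot: [0.0, -0.028, 1.0, -0.0]
contact_force: [-1.2, -0.4, -0.5]
gripper_width: 0.75
grasp_force: 0.0
t 6.6 tcp_v [-0.0002 -0.034   0.1135] F_v [-1.23 -0.32 -0.52] grip 0.75 0.0
```

```bash
python3 -m jog '[{"x":0,"y":0,"z":-0.05,"ax":0,"ay":0,"az":0},{"x":0,"y":0,"z":-0.087,"ax":0,"ay":0,"az":0},{"x":0.02,"y":0.03,"z":-0.09,"ax":0,"ay":0,"az":0},{"x":0.035,"y":0.072,"z":-0.09,"ax":0,"ay":0,"az":0},{"x":0.035,"y":0.072,"z":-0.09,"ax":0,"ay":0,"az":0},{"x":0.035,"y":0.072,"z":-0.09,"ax":0,"ay":0,"az":0}]'
python3 -m jog '[{"x":0,"y":0,"z":0,"ax":0,"ay":0,"az":0},{"x":0,"y":0,"z":0,"ax":0,"ay":0,"az":0},{"x":0,"y":0,"z":0,"ax":0,"ay":0,"az":0},{"x":0,"y":0,"z":0,"ax":0,"ay":0,"az":0}]' 0
python3 - <<'E'
from lib import *
st();p=camera_params("wrist");im=read_camera("wrist")
cv2.imwrite("pics/w4.png",cv2.resize(im[60:300,100:420,::-1],(800,600),interpolation=3))
f=np.load("fit.npy");V=R.from_euler('z',f[2])
pr=lambda *P:((proj(p,V.apply(P)+[f[0],f[1],0],True)-[100,60])*2.5).round(0)
yh=.038;print("hub",pr(0,yh,.086),"post",pr(0,yh-.0836,.146),"lever rest",pr(0,yh-.0836+.033,.146))
for d in range(-40,121,20):
    a=np.radians(d);print(d,pr(-.036*np.cos(a),yh,.086+.036*np.sin(a)))
E
```

```text
t: 7.2
eef_pos: [0.5548, 0.0434, 0.2037]
tool_rot: [0.0, -0.03, 1.0, 0.0]
contact_force: [-0.7, -1.3, -0.3]
gripper_width: 0.752
grasp_force: 0.0
t: 7.6
eef_pos: [0.5553, 0.0415, 0.2034]
tool_rot: [-0.0, -0.028, 1.0, -0.0]
contact_force: [0.9, 0.6, -0.1]
gripper_width: 0.065
grasp_force: 0.0
t 7.6 tcp_v [-0.035   0.0376  0.2034] F_v [ 0.95  0.5  -0.07] grip 0.065 0.0
hub [389. 404.] post [128. 476.] lever rest [227. 480.]
-40 [389. 317.]
-20 [389. 310.]
0 [389. 314.]
20 [389. 330.]
40 [389. 357.]
60 [389. 392.]
80 [389. 430.]
100 [389. 463.]
120 [389. 486.]
```

View pics/w4.png

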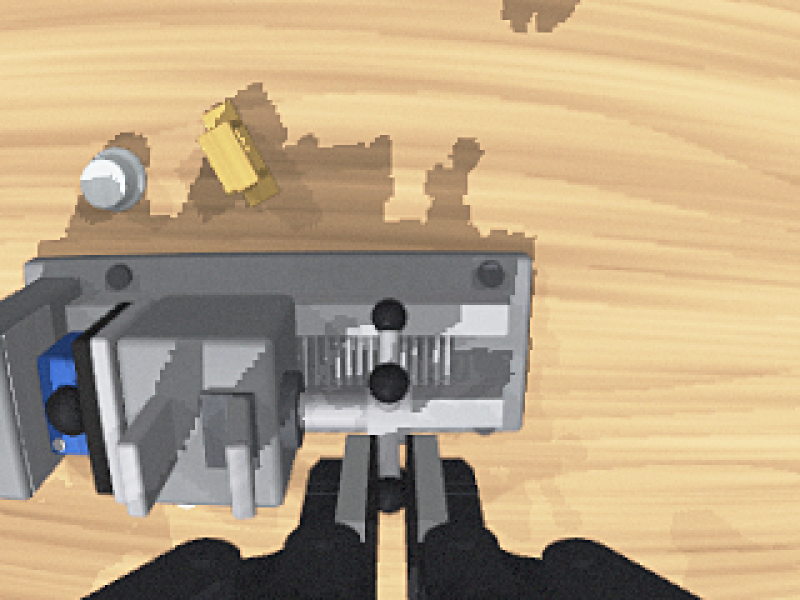

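Wrist view: balls at (389,315) and (389,383), so hub y is 0.038 and the handle angle is about 0.3, with the next ball at +55°. I'll push that ball down along its arc, slowly.

```bash
python3 -m jog '[{"x":-0.0074,"y":0.005,"z":0.04,"ax":0,"ay":0,"az":0},{"x":-0.0074,"y":0.005,"z":0.068,"ax":0,"ay":0,"az":0},{"x":-0.0074,"y":0.005,"z":0.075,"ax":0,"ay":0,"az":0},{"x":-0.0074,"y":0.005,"z":0.075,"ax":0,"ay":0,"az":0}]'
python3 -m jog '[{"x":-0.007,"y":0.005,"z":0.004,"ax":0,"ay":0,"az":0},{"x":0.0,"y":0,"z":0.006,"ax":0,"ay":0,"az":0},{"x":0.002,"y":0,"z":0.008,"ax":0,"ay":0,"az":0},{"x":0.005,"y":0,"z":0.010,"ax":0,"ay":0,"az":0},{"x":0.007,"y":0,"z":0.012,"ax":0,"ay":0,"az":0},{"x":0.007,"y":0,"z":0.013,"ax":0,"ay":0,"az":0}]' >/dev/null
python3 -c "
from lib import *
st()"
```

```text
t: 8.05
eef_pos: [0.5616, 0.0473, 0.1277]
tool_rot: [-0.001, -0.028, 1.0, -0.0]
contact_force: [0.4, 0.4, 0.9]
gripper_width: 0.001
grasp_force: 0.0
t 8.65 tcp_v [-0.0351  0.0434  0.1158] F_v [-2.65 -0.12  7.48] grip 0.003 3.6
```

```bash
python3 -m jog '[{"x":0.002,"y":0,"z":0.003,"ax":0,"ay":0,"az":0},{"x":0.004,"y":0,"z":0.006,"ax":0,"ay":0,"az":0},{"x":0.005,"y":0,"z":0.009,"ax":0,"ay":0,"az":0},{"x":0.006,"y":0,"z":0.011,"ax":0,"ay":0,"az":0},{"x":0.006,"y":0,"z":0.012,"ax":0,"ay":0,"az":0}]' >/dev/null
cat > h.py <<'E'
from lib import *
f=np.load("fit.npy");o=get_obs();st();F=R.from_euler('z',-f[2]).apply(o["contact_force"])
th=np.arcsin((o["eef_pos"][2]-.093)/.036);print("theta",np.degrees(th).round(1),"torque",(.036*(np.sin(th)*F[0]+np.cos(th)*F[2])).round(3))
E
python3 h.py
python3 -m jog '[{"x":0,"y":0,"z":0.002,"ax":0,"ay":0,"az":0},{"x":0.001,"y":0,"z":0.004,"ax":0,"ay":0,"az":0},{"x":0.0015,"y":0,"z":0.005,"ax":0,"ay":0,"az":0}]' >/dev/null
python3 h.py
```

```text
t 9.15 tcp_v [-0.041   0.0433  0.1031] F_v [ 0.53 -0.02  0.19] grip 0.002 0.0
theta 16.3 torque 0.012
t 9.45 tcp_v [-0.0424  0.0433  0.0983] F_v [-0.56 -0.84 -1.33] grip 0.001 0.0
theta 8.5 torque -0.05
```

The contact was lost, so I'll take a look.

Run:
```python
from lib import *
im=read_camera("wrist")
cv2.imwrite("pics/w5.png",cv2.resize(im[130:310,140:380,::-1],(800,600),interpolation=3))
f=np.load("fit.npy");V=R.from_euler('z',f[2]);p=camera_params("wrist")
pr=lambda *P:((proj(p,V.apply(P)+[f[0],f[1],0],True)-[140,130])*10/3).round(0)
for d in range(-60,141,20):
    a=np.radians(d);print(d,pr(-.036*np.cos(a),.038,.086+.036*np.sin(a)))
```

```text
-60 [358. 399.]
-40 [357. 377.]
-20 [355. 375.]
0 [353. 396.]
20 [350. 442.]
40 [349. 510.]
60 [348. 587.]
80 [349. 657.]
100 [351. 709.]
120 [353. 735.]
140 [355. 737.]
```

View pics/w5.png

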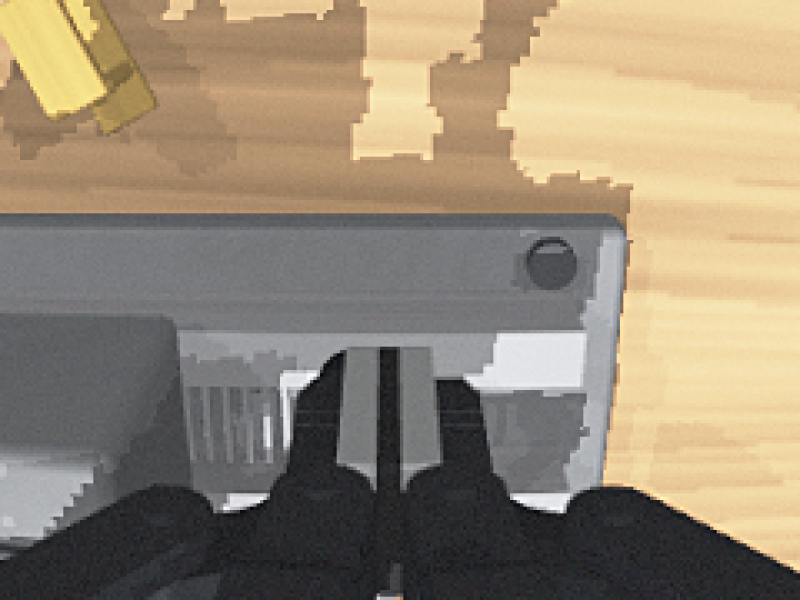

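```bash
python3 -m jog '[{"x":0,"y":-0.005,"z":-0.05,"ax":0,"ay":0,"az":0},{"x":0,"y":-0.005,"z":-0.1,"ax":0,"ay":0,"az":0},{"x":0,"y":-0.005,"z":-0.105,"ax":0,"ay":0,"az":0},{"x":0,"y":-0.005,"z":-0.105,"ax":0,"ay":0,"az":0}]' >/dev/null
cat > balls.py <<'E'
from lib import *
import sys
st();f=np.load("fit.npy");V=R.from_euler('z',f[2]);p=camera_params("wrist");im=read_camera("wrist").astype(int).max(2)
yh=float(sys.argv[1]) if len(sys.argv)>1 else .038
P=lambda y,d:V.apply([-.036*np.cos(np.radians(d)),y,.086+.036*np.sin(np.radians(d))])+[f[0],f[1],0]
for y in(yh-.003,yh,yh+.003):
    s=[]
    for d in range(-30,91,5):
        u,v=proj(p,P(y,d),True).round().astype(int);s.append(int(im[v-1:v+2,u-1:u+2].mean()))
    print(y,s)
u,v=proj(p,P(yh,30),True).round().astype(int);u0,v0=u-40,v-50
m=(im[v0:v0+110,u0:u0+80]<45).astype(np.uint8)
n,_,S,C=cv2.connectedComponentsWithStats(m)
for i in range(1,n):
    if S[i,4]>25: print("blob",(C[i]+[u0,v0]).round(1),S[i].tolist())
print([(d,proj(p,P(yh,d),True).round(1).tolist()) for d in range(-40,101,20)])
E
python3 balls.py
```

```text
t 9.9 tcp_v [-0.041   0.0385  0.2054] F_v [-0.02  0.86 -0.61] grip -0.0 0.0
0.034999999999999996 [49, 46, 46, 46, 44, 46, 48, 49, 50, 40, 133, 169, 168, 169, 174, 60, 41, 48, 53, 132, 217, 190, 114, 115, 115]
0.038 [49, 45, 45, 45, 45, 49, 51, 52, 52, 38, 143, 201, 188, 183, 171, 45, 40, 50, 50, 105, 212, 172, 29, 32, 31]
0.041 [39, 36, 36, 36, 36, 39, 38, 38, 38, 38, 106, 121, 113, 124, 133, 89, 35, 42, 38, 147, 219, 174, 41, 40, 41]
blob [254.3 190.2] [33, 33, 13, 12, 87]
blob [254.2 217. ] [32, 59, 15, 15, 124]
blob [256.  248.6] [38, 83, 7, 27, 144]
blob [235.4 252.8] [13, 92, 15, 18, 189]
blob [277.3 252.8] [56, 92, 15, 18, 187]
[(-40, [254.7, 191.5]), (-20, [254.7, 188.8]), (0, [254.6, 190.5]), (20, [254.6, 197.1]), (40, [254.6, 208.1]), (60, [254.5, 222.1]), (80, [254.5, 236.8]), (100, [254.6, 249.6])]
```

The handle did not turn (ball still at ~53°): the finger slipped off outside. Pushing again, further inward.

```bash
python3 -m jog '[{"x":-0.019,"y":0.005,"z":0.04,"ax":0,"ay":0,"az":0},{"x":-0.019,"y":0.005,"z":0.07,"ax":0,"ay":0,"az":0},{"x":-0.019,"y":0.005,"z":0.077,"ax":0,"ay":0,"az":0},{"x":-0.019,"y":0.005,"z":0.077,"ax":0,"ay":0,"az":0}]' >/dev/null
python3 h.py
python3 -m jog '[{"x":0,"y":0,"z":0.004,"ax":0,"ay":0,"az":0},{"x":0,"y":0,"z":0.008,"ax":0,"ay":0,"az":0},{"x":0.002,"y":0,"z":0.011,"ax":0,"ay":0,"az":0},{"x":0.004,"y":0,"z":0.014,"ax":0,"ay":0,"az":0},{"x":0.006,"y":0,"z":0.016,"ax":0,"ay":0,"az":0},{"x":0.006,"y":0,"z":0.016,"ax":0,"ay":0,"az":0}]' >/dev/null
python3 h.py
```

```text
t 10.35 tcp_v [-0.0252  0.0431  0.1244] F_v [-1.15  0.18  0.69] grip -0.002 0.0
theta 60.6 torque -0.024
t 10.95 tcp_v [-0.0299  0.0434  0.113 ] F_v [-9.54  0.48 18.75] grip -0.0 9.2
theta 33.8 torque 0.37
```

```bash
python3 -m jog '[{"x":0.003,"y":0,"z":0,"ax":0,"ay":0,"az":0},{"x":0.003,"y":0,"z":0,"ax":0,"ay":0,"az":0}]' >/dev/null
python3 h.py
python3 -m jog '[{"x":0.002,"y":0,"z":0.001,"ax":0,"ay":0,"az":0},{"x":0.002,"y":0,"z":0.002,"ax":0,"ay":0,"az":0}]' >/dev/null
python3 h.py
```

```text
t 11.15 tcp_v [-0.0304  0.0433  0.1133] F_v [-1.01 -0.57 10.4 ] grip -0.0 5.3
theta 34.3 torque 0.289
t 11.35 tcp_v [-0.0318  0.0434  0.1115] F_v [-2.4  -0.59 13.86] grip -0.005 6.7
theta 30.9 torque 0.384
```

```bash
python3 -m jog '[{"x":0.001,"y":0,"z":0.001,"ax":0,"ay":0,"az":0},{"x":0.002,"y":0,"z":0.0025,"ax":0,"ay":0,"az":0},{"x":0.003,"y":0,"z":0.004,"ax":0,"ay":0,"az":0}]' >/dev/null
python3 h.py
python3 -m jog '[{"x":0.001,"y":0,"z":0.001,"ax":0,"ay":0,"az":0},{"x":0.002,"y":0,"z":0.0025,"ax":0,"ay":0,"az":0},{"x":0.002,"y":0,"z":0.004,"ax":0,"ay":0,"az":0}]' >/dev/null
python3 h.py
python3 -m jog '[{"x":0,"y":0,"z":0,"ax":0,"ay":0,"az":0},{"x":0,"y":0,"z":0,"ax":0,"ay":0,"az":0}]' >/dev/null
python3 h.py
```

```text
t 11.65 tcp_v [-0.0351  0.0435  0.1073] F_v [-1.03  0.19 12.08] grip 0.0 6.0
theta 23.5 torque 0.384
t 11.95 tcp_v [-0.0374  0.0436  0.1032] F_v [-3.44  0.15 12.71] grip -0.003 6.3
theta 16.5 torque 0.404
t 12.15 tcp_v [-0.0376  0.0436  0.103 ] F_v [-2.52  0.29 11.08] grip -0.004 5.3
theta 16.1 torque 0.358
```

```bash
python3 -m jog '[{"x":0.004,"y":-0.005,"z":-0.05,"ax":0,"ay":0,"az":0},{"x":0.004,"y":-0.005,"z":-0.1,"ax":0,"ay":0,"az":0},{"x":0.004,"y":-0.005,"z":-0.105,"ax":0,"ay":0,"az":0},{"x":0.004,"y":-0.005,"z":-0.105,"ax":0,"ay":0,"az":0}]' >/dev/null
python3 balls.py
python3 - <<'E'
from lib import *
im=read_camera("wrist");cv2.imwrite("pics/w6.png",cv2.resize(im[60:300,100:420,::-1],(800,600),interpolation=3))
f=np.load("fit.npy");V=R.from_euler('z',f[2]);p=camera_params("wrist")
pr=lambda *P:((proj(p,V.apply(P)+[f[0],f[1],0],True)-[100,60])*2.5).round(0)
for l in(0,.05,.1,.15,.2):
    a=.2-l;print(l,pr(0,-.0456+.030+.055*np.sin(a),.146))
print("post +y edge",pr(0,-.0416,.146))
E
```

```text
t 12.55 tcp_v [-0.0417  0.0384  0.2082] F_v [-0.09  0.92  0.06] grip -0.0 0.0
0.034999999999999996 [148, 148, 150, 150, 150, 150, 134, 95, 32, 41, 47, 48, 45, 63, 176, 171, 170, 173, 158, 189, 209, 131, 114, 115, 113]
0.038 [139, 139, 150, 150, 139, 139, 104, 60, 33, 42, 50, 51, 51, 37, 213, 208, 187, 189, 160, 157, 137, 112, 31, 30, 30]
0.041 [149, 149, 149, 149, 149, 149, 132, 96, 33, 36, 41, 45, 42, 72, 142, 134, 110, 125, 146, 153, 164, 137, 41, 40, 41]
blob [254.5 197.4] [33, 39, 14, 15, 101]
blob [256.  248.4] [38, 82, 7, 28, 148]
blob [235.4 252.7] [13, 92, 15, 18, 190]
blob [276.5 248.3] [56, 92, 13, 9, 97]
blob [278.2 257.5] [57, 102, 14, 8, 86]
[(-40, [254.7, 191.0]), (-20, [254.7, 188.3]), (0, [254.6, 190.1]), (20, [254.6, 196.6]), (40, [254.5, 207.5]), (60, [254.5, 221.3]), (80, [254.5, 235.8]), (100, [254.6, 248.5])]
0 [252. 502.]
0.05 [244. 501.]
0.1 [235. 501.]
0.15 [227. 501.]
0.2 [219. 500.]
post +y edge [142. 497.]
```

View pics/w6.png

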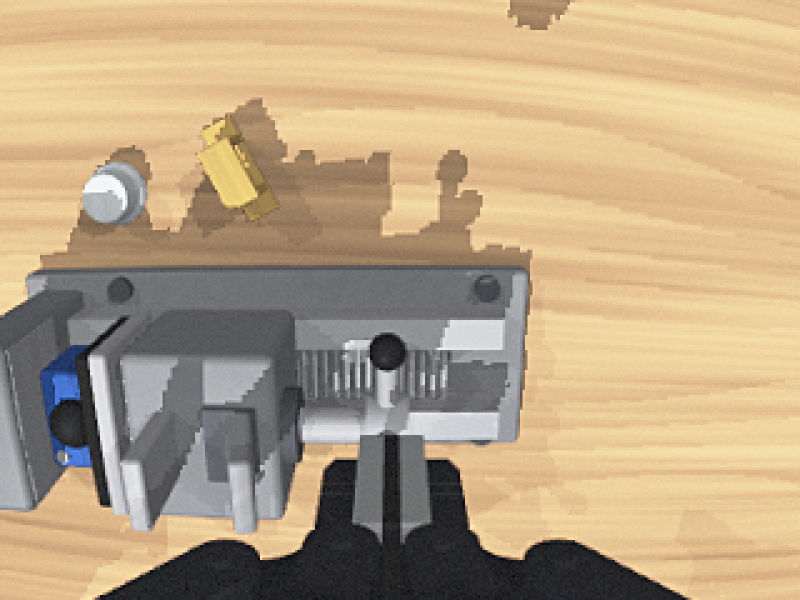

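The ball is now at ~21°, so the handle turned about 0.57 rad. The hub barely moved, so the half-nut is in mesh and the clamp is about 15-30 N. I'll push about 0.3 rad more, very slowly, watching torque.

```bash
python3 -m jog '[{"x":-0.002,"y":0.005,"z":0.05,"ax":0,"ay":0,"az":0},{"x":-0.002,"y":0.005,"z":0.09,"ax":0,"ay":0,"az":0},{"x":-0.002,"y":0.005,"z":0.1,"ax":0,"ay":0,"az":0},{"x":-0.002,"y":0.005,"z":0.1,"ax":0,"ay":0,"az":0}]' >/dev/null; python3 h.py
python3 -m jog '[{"x":0,"y":0,"z":0.001,"ax":0,"ay":0,"az":0},{"x":0,"y":0,"z":0.002,"ax":0,"ay":0,"az":0},{"x":0,"y":0,"z":0.003,"ax":0,"ay":0,"az":0},{"x":0,"y":0,"z":0.004,"ax":0,"ay":0,"az":0}]' >/dev/null; python3 h.py
for i in 1 2; do python3 -m jog '[{"x":0,"y":0,"z":0.0003,"ax":0,"ay":0,"az":0},{"x":0,"y":0,"z":0.0006,"ax":0,"ay":0,"az":0},{"x":0,"y":0,"z":0.0009,"ax":0,"ay":0,"az":0},{"x":0.0003,"y":0,"z":0.0012,"ax":0,"ay":0,"az":0}]' >/dev/null; python3 h.py; done
```

```text
t 13.05 tcp_v [-0.0435  0.0432  0.1033] F_v [-0.15  0.35  0.42] grip -0.001 0.0
theta 16.7 torque 0.013
t 13.45 tcp_v [-0.0402  0.0434  0.1028] F_v [-0.09  0.33  6.5 ] grip 0.0 3.6
theta 15.7 torque 0.224
t 13.85 tcp_v [-0.0402  0.0435  0.1022] F_v [-2.19  0.67 10.84] grip 0.008 5.6
theta 14.8 torque 0.357
t 14.25 tcp_v [-0.0407  0.0435  0.1009] F_v [-2.34 -0.35 10.53] grip 0.003 5.7
theta 12.7 torque 0.351
```

```bash
for i in 1 2; do python3 -m jog '[{"x":0,"y":0,"z":0.0004,"ax":0,"ay":0,"az":0},{"x":0,"y":0,"z":0.0008,"ax":0,"ay":0,"az":0},{"x":0,"y":0,"z":0.0012,"ax":0,"ay":0,"az":0},{"x":0.0003,"y":0,"z":0.0016,"ax":0,"ay":0,"az":0}]' >/dev/null; python3 h.py; done
```

```text
t 14.65 tcp_v [-0.0413  0.0435  0.0992] F_v [-3.4   1.4  12.03] grip -0.001 5.9
theta 10.0 torque 0.405
t 15.05 tcp_v [-0.0419  0.0436  0.0975] F_v [-2.88  0.62 11.33] grip -0.001 5.9
theta 7.3 torque 0.392
```

```bash
python3 -m jog '[{"x":0.002,"y":0,"z":-0.05,"ax":0,"ay":0,"az":0},{"x":0.002,"y":-0.005,"z":-0.1,"ax":0,"ay":0,"az":0},{"x":0.002,"y":-0.005,"z":-0.11,"ax":0,"ay":0,"az":0},{"x":0.002,"y":-0.005,"z":-0.11,"ax":0,"ay":0,"az":0}]' >/dev/null
python3 balls.py
python3 - <<'E'
from lib import *
im=read_camera("wrist").astype(int).mean(2);f=np.load("fit.npy");V=R.from_euler('z',f[2]);p=camera_params("wrist")
pr=lambda *P:proj(p,V.apply(P)+[f[0],f[1],0],True)
a,b=pr(0,-.0496,.146),pr(0,-.0416,.146);v=int(a[1].round());print("post edges pred",a,b)
for l in(0,.05,.1,.13):print(l,pr(0,-.0416+.026+.055*np.sin(.2-l),.146).round(1))
for vv in(v-3,v,v+3,v+6):print(vv,im[vv,145:210].astype(int).tolist())
E
```

```text
t 15.45 tcp_v [-0.0429  0.0383  0.2085] F_v [ 1.13 -0.34 -0.57] grip 0.001 0.0
0.034999999999999996 [53, 53, 97, 97, 53, 53, 33, 34, 41, 44, 46, 45, 104, 155, 157, 153, 154, 144, 157, 189, 153, 112, 113, 115, 114]
0.038 [42, 42, 85, 85, 42, 42, 33, 38, 45, 52, 54, 54, 94, 217, 211, 210, 213, 171, 152, 164, 100, 48, 32, 29, 32]
0.041 [73, 73, 117, 117, 73, 73, 40, 29, 38, 41, 43, 44, 85, 154, 120, 118, 132, 133, 144, 153, 128, 91, 41, 41, 40]
blob [254.9 196.2] [33, 37, 14, 15, 105]
blob [256.  248.4] [37, 80, 8, 30, 162]
blob [235.3 253.3] [13, 91, 15, 19, 202]
blob [277.3 253.4] [56, 91, 15, 19, 199]
[(-40, [254.8, 192.1]), (-20, [254.8, 189.5]), (0, [254.8, 191.3]), (20, [254.7, 197.8]), (40, [254.7, 208.7]), (60, [254.7, 222.5]), (80, [254.7, 236.9]), (100, [254.7, 249.6])]
post edges pred [148.07813205 259.83202781] [157.07465158 260.33906416]
0 [200.9 262.2]
0.05 [197.5 262.1]
0.1 [194.2 262. ]
0.13 [192.2 261.9]
257 [217, 211, 209, 189, 128, 173, 225, 225, 227, 230, 232, 225, 184, 124, 85, 92, 82, 81, 77, 83, 81, 82, 83, 78, 159, 176, 171, 166, 171, 172, 171, 160, 159, 162, 161
[... 422 characters left out ...]
 159, 112, 119, 168, 176, 173, 169, 170, 184, 184]
263 [222, 218, 212, 210, 196, 135, 147, 213, 217, 217, 214, 214, 203, 154, 114, 79, 79, 84, 77, 78, 95, 150, 176, 169, 167, 170, 168, 168, 165, 168, 168, 169, 167, 171, 168, 171, 171, 167, 171, 165, 157, 160, 157, 159, 152, 177, 179, 169, 183, 207, 198, 190, 181, 181, 180, 167, 129, 112, 164, 171, 177, 174, 171, 183, 188]
266 [188, 213, 205, 207, 211, 170, 140, 191, 209, 210, 208, 204, 199, 168, 137, 93, 78, 81, 72, 104, 162, 156, 151, 151, 157, 152, 155, 157, 160, 157, 161, 162, 166, 165, 165, 167, 166, 167, 166, 170, 171, 174, 162, 162, 155, 174, 177, 180, 152, 199, 199, 194, 184, 184, 183, 171, 143, 114, 160, 180, 173, 174, 177, 184, 184]
```

The lever is at rest (about 0.01 rad, in mesh), the estimated clamp is 25–35 N and the robot is clear. Handing in.

```bash
python3 -c "
from station import *
print(hand_in())"
```

```text
the job is handed in; nothing more can be done
None
```

I clamped the housing between the jaws at an estimated 25–35 N, with the lever sprung back and in mesh and the robot clear. I handed it in at about 15.5 s; no verdict came back, and the clamp force is inferred from handle torque and rotation, not measured directly.

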